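Put the soldering consumables back in the graded cup rail

ROBOT

A 6-joint arm with a two-finger parallel gripper is mounted at the origin on a cart in front of the work surface, level with it; the furniture and walls round the work are solid. World frame = base frame: x ahead of the robot, y to its left, z up, the work surface at z = 0. Lengths are in m, angles in rad, forces in N, time in s.
With the tool pointing down it reaches from about 0.325 to 0.775 m from the base axis. Payload 5.5 kg.
Tool frame: the origin (TCP) lies between the finger pads; the fingertips stand 14 mm ahead of it and the grasp point (between the pads) lies 5 mm behind it (manip.tcp_to_tips is the distance from the TCP to the fingertips, in m); z points along the fingers, y is the line along which they close (so a half turn about z gives the same grasp; the last joint's range is limited). The gripper opens to 88 mm and grips with 3 to 60 N. Pads are 20 mm wide; open, the fingers measure 115 mm over their backs; the gripper's body (75 mm by 178 mm) begins 61 mm behind the grasp point.
Start: joints at [1.085, 0.091, 1.231, -0, 1.82, -0.057], TCP at [0.249, 0.546, 0.237] pointing down, gripper open.
Joint ranges: [-2.87, 2.87], [-0.86, 2.18], [0.17, 2.46], [-1.51, 4.65], [0.06, 2.69], [-2.65, 2.65]. Speed limits (rad/s): [2.57, 2.57, 3.01, 3.14, 3.14, 3.14].

INTERFACE

Orientations are given as a unit quaternion [x, y, z, w].
In Python, from cell import manip gives the robot as it stands.
- The arm moves only by the tool step_hand, called in YAML: its name, and indented under it one key for each argument. Schema: {"type":"object","properties":{"motion":{"type":"array","items":{"type":"number"},"minItems":6,"maxItems":30},"jaw":{"type":"number"},"squeeze":{"type":"number"},"only":{"type":"string"},"quiet":{"type":"boolean"},"lines":{"type":"string"}},"required":["motion"],"additionalProperties":false}. motion is one flat list of numbers that holds 1 to 5 rows one after another, with no inner brackets; each row has 6 numbers: dx, dy, dz in m, then a rotation vector rx, ry, rz in rad; each row is the pose to reach, as a shift and turn from the pose commanded when the call began, along the tool's axes at that moment; what a row does not reach only later rows make up. A row lasts 1/8 s, in which the tool goes at most 0.0625 m and 0.188 rad, less where a joint would pass 70% of its speed; a pose out of reach is approached as far as the arm can. jaw is the finger opening in m, set as the call begins (left out keeps the last). The fingers move at their own pace and stop on an object; squeeze is the grip in N (left out, the last holds). Time passes only in rows, so rows that do not move let the fingers close. The tool returns the time, the measured TCP pose, the force, the opening and the grip force at its end. only (a regular expression) keeps the lines of the reply that match it, lines (a string "A,B") keeps lines A to B, and quiet returns only ok. Input that does not fit is refused with a message, and nothing moves.
- manip.read_state(): the state, without advancing time (a new reading comes with each control period).
- manip.get_image(name): name is "side" or "top" or "wrist"; returns (picture, depth): 420x560x3 uint8, red, green, blue; 420x560 float32, m along the optical axis (not along the pixel's ray), 0 where there is no reading.
- manip.get_calibration(name): a dict with "K" (3x3 intrinsics, pixels), "R" (3x3) and "t" (3): a world point X has camera coordinates R X + t. Camera axes: x right, y down, z forward; pixel columns grow to the right and rows downward; lengths in m; the calibration is good to about 2 mm. A picture is of the moment at which its call begins: read the wrist's pose just before it. get_calibration takes no time and is no camera call; for the wrist camera it gives the pose at the moment of the call.
- manip.finish_job(): hands the job in; it is judged then, once.
The state is a dict: "time": time; "joint_pos": joint angles; "joint_velocities": joint speeds; "joint_efforts": joint torques, N m; "tcp_pos": TCP position; "tool_rot": TCP orientation; "force": force on the tool from outside, world axes, zero at the start; "torque": the same for the moment, N m; "gripper_width": finger opening in m; "finger_force": force on a finger pad.
Only numpy, scipy, OpenCV 4.12 (cv2) and the standard library are available. Lean on these libraries where they do the work, as an engineer would, in place of code of your own. Each camera call takes 0.05 s, during which the arm holds its last target. There are 200 camera calls.

TASK

The repair is done: put the four consumables away in the cup rail, in order of size. The thinnest jar goes in the narrowest cup, and so on up to the solder reel in the widest, each upright and fully down on the floor of its cup. Set them in gently rather than dropping them, and leave the loupe where it is.

Things in the scene. Friction and masses are not known exactly. Their poses are not given: they have to be found in the camera images.
- grease_jar: Smallest jar, white with a red screw cap: 33 mm diameter, 28 mm high, upright on the desk. Origin: centre of its underside, z up.
- paste_jar: Second jar, green and white with a white screw cap: 40 mm diameter, 45 mm high (the tallest, but only second in thickness), upright. Origin: centre of its underside, z up.
- flux_jar: Third jar, white with a black screw cap: 48 mm diameter, 34 mm high, upright. Origin: centre of its underside, z up.
- solder_reel: Solder wire reel with blue flanges, standing on a flange: 54 mm diameter, 34 mm high; grip it across the flanges. Origin: centre of its underside, z up.
- rail: Low aluminium rail, 40 mm wide, 280 mm long, 20 mm high, fixed to the desk; it may lie at any angle, so either end may be the narrow-cup one. Origin: centre of its underside; x across, y along it towards the narrow cup. On it a row of four grey cups, narrowest to widest: 59.5, 67 and 74 mm between centres.
- cup_grease: Narrowest of the four grey round open cups on the rail. Fixed. Origin: centre of the cup's underside, 20 mm above the desk, z up, y along the row to the narrow end. Inner floor 4 mm above the origin, rim 16 mm above it. Bore 37 mm in its lowest 5 mm, then flaring to 47 mm at the rim; 53 mm over the rim.
- cup_paste: Second cup: like the narrowest one, bore 44 mm, flaring to 54 mm at the rim, 60 mm over the rim. Same heights, origin and axes.
- cup_flux: Third cup: bore 52 mm, flaring to 62 mm at the rim, 68 mm over the rim. Same heights, origin and axes.
- cup_solder: Widest cup, at the other end of the row: bore 58 mm, flaring to 68 mm at the rim, 74 mm over the rim. Same heights, origin and axes.
- loupe: Black eye loupe, a bystander of a jar's size: 43 mm diameter, 26 mm high, with a lens in its open top; stands loose on the desk among the jars and stays there. Origin: centre of its underside, z up. On the desk's right a white laminating cabinet 0.4 m tall stands in the way of the hand: front face at x = 0.55 m, left side at y = -0.16 m.
There are look-alikes about, which are no part of the job. What is shaped like the grease_jar but purple is not meant. What is shaped like the flux_jar but turquoise is not meant.

How it is judged:
By the outcome, as a careful person would: the job done as asked, in the order asked, and still so for the second after the job is handed in, with the robot touching nothing.
It also fails if it takes over 104 s, if anything falls off the work surface, if the arm or the gripper's body presses on something with over 40 N, if the wrist force passes 120 N, or if a joint passes its speed limit or range.

## Working session

There is one attempt and no reset: what is moved stays moved. The work goes in short steps, Python scripts to look and compute and a tool call to move; the robot and the scene stay as the last step left them, time stands still between calls to the robot, and variables do not carry over. Pictures are saved under pics/ and viewed, at most 14 in all, crops included, and the job is handed in when it is done.

```bash
ls; mkdir -p pics; python3 - <<'E'
from cell import manip
import cv2,numpy as np
s=manip.read_state();print(s)
for n in("top","side"):
    im,d=manip.get_image(n);cv2.imwrite(f"pics/{n}0.png",im[:,:,::-1]);np.savez(f"pics/{n}0.npz",im=im,d=d)
    c=manip.get_calibration(n);print(n,c, (d>0).mean())
E
```

```text
pics
{'time': 0.0, 'joint_pos': array([ 1.08533222e+00,  9.18372155e-02,  1.23185452e+00, -7.34088222e-06,
        1.81979493e+00, -5.67134032e-02]), 'joint_velocities': array([-0.00055455,  0.00111718, -0.00025878,  0.0021717 ,  0.00057998,
       -0.00108649]), 'joint_efforts': array([-2.44805951e-04, -4.46442962e+01, -4.06455088e+01,  6.99376292e-02,
        2.92279548e-02, -1.98665007e-04]), 'tcp_pos': array([0.24932895, 0.54545309, 0.23553753]), 'tool_rot': array([ 2.12737905e-01,  9.77108841e-01, -9.13371685e-04, -2.50161009e-04]), 'force': array([ 1.22773178, -0.26168902, -0.47322147]), 'torque': array([ 0.03463129, -0.04244707,  0.01319981]), 'finger_force': 0.0, 'gripper_width': 0.08781815780240353}
top {'K': array([[442.38468997,   0.        , 282.78490475],
       [  0.        , 442.38468997, 209.14679012],
       [  0.        ,   0.        ,   1.        ]]), 'R': array([[-0.02365155, -0.99971199,  0.00406816],
       [-0.99543249,  0.02317344, -0.09261289],
       [ 0.09249194, -0.00624002, -0.99569388]]), 't': array([-0.00456344,  0.51597309,  1.06102189])} 0.9961011904761905
side {'K': array([[441.93524588,   0.        , 277.53846863],
       [  0.        , 441.93524588, 203.3251818 ],
       [  0.        ,   0.        ,   1.        ]]), 'R': array([[-0.93137603, -0.36319675,  0.02503616],
       [-0.181774  ,  0.40434987, -0.89635897],
       [ 0.31543129, -0.83939818, -0.4426215 ]]), 't': array([0.49870231, 0.15369899, 0.93179616])} 0.9960034013605442
```

View pics/top0.png

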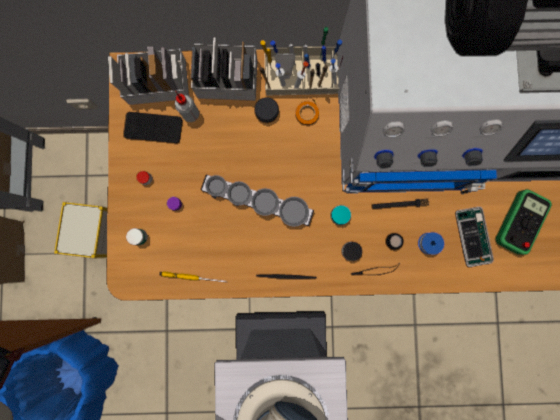

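View pics/side0.png

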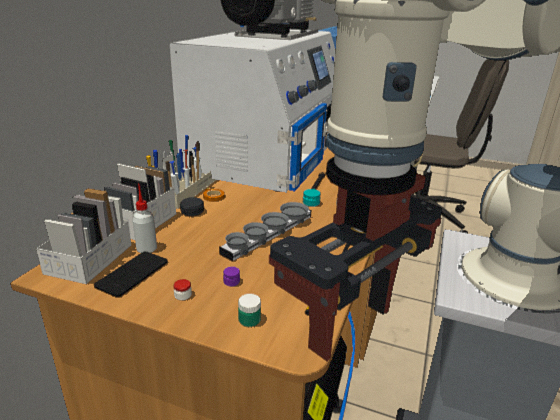

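The top view shows the red grease jar (143,178), the white-capped paste jar (136,237), the cups from narrow (216,187) to wide (294,212), a black cap at (353,252), what is probably the loupe at (395,241), and the blue reel (432,243). The side view confirms the jars, but the gripper hides the rest.

```bash
cat > h.py <<'E'
import numpy as np,cv2
from cell import manip
def cloud(c,d):
    v,u=np.mgrid[:d.shape[0],:d.shape[1]]
    P=np.stack([(u-c['K'][0,2])/c['K'][0,0]*d,(v-c['K'][1,2])/c['K'][1,1]*d,d],-1)
    return (P-c['t'])@c['R']
def ray(c,uv,z):
    r=np.linalg.inv(c['K'])@[uv[0],uv[1],1]; r=c['R'].T@r; o=-c['R'].T@c['t']
    return o+r*(z-o[2])/r[2]
def disc(c,d,seed,h,R=22,tol=.006):
    """points of the top surface near a seed pixel -> centre, diameter (min circle and area), median z"""
    W=cloud(c,d); m=((abs(W[...,2]-h)<tol)&(d>0)).astype(np.uint8)
    k=np.zeros_like(m);cv2.circle(k,seed,R,1,-1);m&=k
    n,l,s,_=cv2.connectedComponentsWithStats(m); i=1+np.argmax(s[1:,4]); m=(l==i)
    cn=max(cv2.findContours(m.astype(np.uint8),0,1)[0],key=cv2.contourArea)
    P=np.array([ray(c,p[0],h)[:2] for p in cn],np.float32)
    (e,ax,_)=cv2.fitEllipse(P); uv=np.argwhere(m).mean(0)[::-1]
    return np.round(e,4),np.round(ray(c,uv,h)[:2],4),np.round(ax,4),round(float(np.median(W[m][:,2])),4)
E
python3 - <<'E'
from h import *
z=np.load('pics/top0.npz');im,d=z['im'],z['d'];c=manip.get_calibration('top')
W=cloud(c,d);print('desk z',np.median(W[150:250,150:190,2]),W[262,253])
for n,s,h in [('grease',(143,178),.028),('purple',(174,204),.028),('paste',(136,237),.045),('blk353',(353,252),.034),('loupe?',(395,241),.026),('reel',(432,243),.034),('blk266',(266,110),.034),('turq',(341,215),.034)]:
    try: print(n,*disc(c,d,s,h),'z',W[s[1],s[0],2],im[s[1],s[0]])
    except Exception as e: print(n,'fail',W[s[1],s[0]])
cv2.imwrite('pics/crop.png',cv2.resize(im[160:280,180:460],None,fx=2.8,fy=2.8,interpolation=2)[:,:,::-1])
m=(abs(W[...,2]-.036)<.004);m[:160]=0;m[235:]=0;m[:,:195]=0;m[:,320:]=0
cv2.imwrite('pics/m.png',cv2.resize((m[160:240,190:330]*255).astype(np.uint8),None,fx=5,fy=5,interpolation=0))
E
```

```text
desk z -0.0005530008385226765 [ 0.38811528  0.0601416  -0.00062018]
grease [0.6025 0.327 ] [0.6024 0.3269] [0.0299 0.0306] 0.0268 z 0.024873521254447844 [168  32  23]
purple [0.5366 0.2518] [0.5365 0.2519] [0.0294 0.0304] 0.0269 z 0.028603872373328742 [117  43 145]
paste [0.4564 0.3403] [0.4564 0.3404] [0.0369 0.0382] 0.044 z 0.04160489444806588 [221 219 209]
blk353 [ 0.4094 -0.1812] [ 0.4093 -0.1812] [0.044  0.0445] 0.0332 z 0.03563158315833651 [38 32 29]
loupe? [ 0.4312 -0.2884] [ 0.4316 -0.288 ] [0.0339 0.0355] 0.0232 z 0.01690075677486843 [154 134 120]
reel [ 0.4236 -0.3761] [ 0.4236 -0.3761] [0.0515 0.0522] 0.0333 z 0.012340236804352587 [11 30 55]
blk266 [0.7663 0.0203] [0.766  0.0197] [0.0536 0.0545] 0.03 z 0.0293440422038982 [53 48 54]
turq [ 0.4982 -0.1571] [ 0.4982 -0.1571] [0.0442 0.0447] 0.0329 z 0.035300404840866655 [  0 159 154]
```

View pics/crop.png

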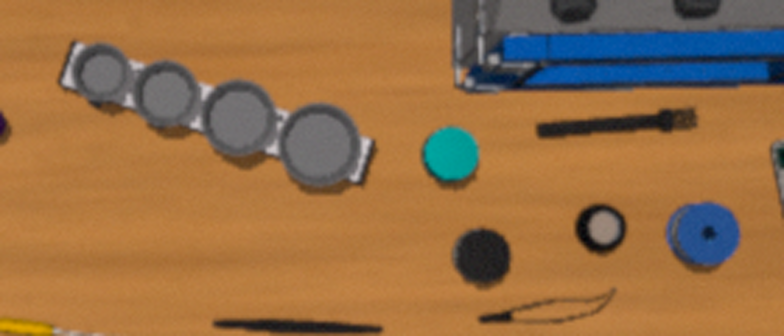

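View pics/m.png

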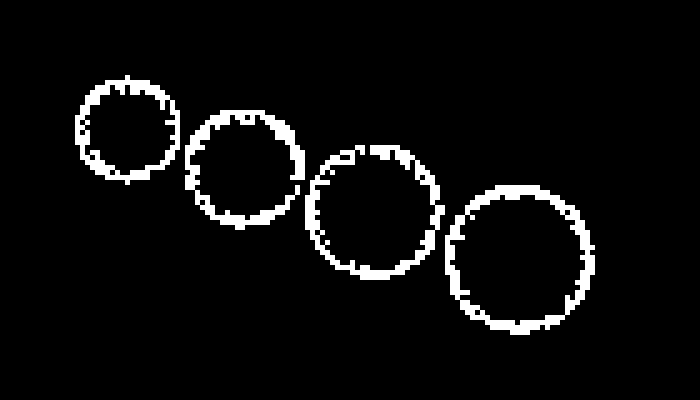

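The crop shows the black flux cap (crop 482,256), the loupe with its lens (602,228) and the reel (703,233). The mask shows four clean rim rings. I'll fit those to the known spacing.

```bash
python3 - <<'E'
from h import *
z=np.load('pics/top0.npz');d=z['d'];c=manip.get_calibration('top')
W=cloud(c,d);m=(abs(W[...,2]-.036)<.004);m[:160]=0;m[235:]=0;m[:,:195]=0;m[:,320:]=0
n,l,s,_=cv2.connectedComponentsWithStats(m.astype(np.uint8),connectivity=4)
C=[]
big=[i for i in range(1,n) if s[i,4]>60]; big.sort(key=lambda i:s[i,0]); print(len(big))
for i in big:
    cn=max(cv2.findContours((l==i).astype(np.uint8),0,1)[0],key=cv2.contourArea)
    P=np.array([ray(c,p[0],.036)[:2] for p in cn],np.float32); e,a,_=cv2.fitEllipse(cv2.convexHull(P)); C.append(e);print(np.round(e,4),np.round(a,4))
C=np.array(C); print(np.linalg.norm(np.diff(C,axis=0),axis=1))
t=np.array([0,-.0595,-.1265,-.2005]);t-=t.mean();A=C-C.mean(0)
u=(t[:,None]*A).sum(0);u/=np.linalg.norm(u);F=C.mean(0)+t[:,None]*u
print('axis',u,'ang',np.arctan2(u[1],u[0]));print(np.round(F,4),np.round(F-C,4))
from scipy.spatial.transform import Rotation as R
print(R.from_quat(manip.read_state()['tool_rot']).as_matrix().round(4))
E
```

```text
4
[0.5763 0.147 ] [0.0502 0.0512]
[0.5579 0.0905] [0.0537 0.0576]
[0.5311 0.0296] [0.0581 0.0646]
[ 0.5112 -0.0445] [0.0643 0.0703]
[0.05951788 0.06649577 0.07672583]
axis [0.32906938 0.94430575] ang 1.23547842850891
[[ 0.5759  0.1469]
 [ 0.5563  0.0907]
 [ 0.5343  0.0274]
 [ 0.5099 -0.0424]] [[-0.0004 -0.0002]
 [-0.0015  0.0002]
 [ 0.0032 -0.0022]
 [-0.0013  0.0021]]
[[-9.095e-01  4.158e-01 -8.000e-04]
 [ 4.158e-01  9.095e-01 -1.600e-03]
 [ 1.000e-04 -1.800e-03 -1.000e+00]]
```

Jars and cups pass the size, height and spacing checks. Next I'll refine the cup fit, write the delta helper, and start moving toward the grease jar while turning the closing axis across the row.

```bash
cat > go.py <<'E'
import sys,numpy as np
from cell import manip
from scipy.spatial.transform import Rotation as R
s=manip.read_state();T=R.from_quat(s['tool_rot'])
x,y,z=map(float,sys.argv[1:4])
# wanted: z down, y at yaw -0.335
Y=np.array([np.cos(-.335),np.sin(-.335),0]);Z=np.array([0,0,-1.]);X=np.cross(Y,Z)
G=R.from_matrix(np.stack([X,Y,Z],1))
print('d',np.round(T.inv().apply(np.array([x,y,z])-s['tcp_pos']),4),'rot',np.round((T.inv()*G).as_rotvec(),3),'tcp',s['tcp_pos'].round(4),'w',round(s['gripper_width'],4),'t',s['time'])
E
python3 - <<'E'
from h import *
from scipy.optimize import least_squares as LS
z=np.load('pics/top0.npz');d=z['d'];c=manip.get_calibration('top')
W=cloud(c,d);m=(abs(W[...,2]-.036)<.005);P=np.array([ray(c,p[::-1],.036)[:2] for p in np.argwhere(m)])
F=np.array([[.5759,.1469],[.5563,.0907],[.5343,.0274],[.5099,-.0424]]);O=np.array([.053,.06,.068,.074])/2
C=[]
for f,o in zip(F,O):
    r=np.linalg.norm(P-f,axis=1);Q=P[abs(r-o+.0015)<.006]
    q=LS(lambda v:np.linalg.norm(Q-v[:2],axis=1)-v[2],[*f,o],loss='soft_l1',f_scale=.002).x;C.append(q[:2]);print(q.round(4),len(Q))
C=np.array(C);t=np.array([0,-.0595,-.1265,-.2005]);t-=t.mean();u=(t[:,None]*(C-C.mean(0))).sum(0);u/=np.linalg.norm(u);G=C.mean(0)+t[:,None]*u;print(u,G.round(4),(G-C).round(4))
E
```

```text
[0.5762 0.1465 0.0232] 131
[0.5564 0.0904 0.0265] 165
[0.5335 0.0277 0.0306] 165
[ 0.5089 -0.0419  0.0336] 200
[0.33658868 0.94165177] [[ 0.5763  0.1467]
 [ 0.5562  0.0906]
 [ 0.5337  0.0276]
 [ 0.5088 -0.0421]] [[ 0.0001  0.0001]
 [-0.0001  0.0002]
 [ 0.0001 -0.0002]
 [-0.0001 -0.0002]]
```

step_hand:
  motion: [-0.05, -0.006, 0, 0, 0, 0.18, -0.1, -0.012, 0, 0, 0, 0.36, -0.15, -0.018, 0, 0, 0, 0.54, -0.2, -0.024, 0, 0, 0, 0.72, -0.25, -0.03, 0, 0, 0, 0.9]
  jaw: 0.08

```text
time: 0.72
tcp_pos: [0.4655, 0.4134, 0.2361]
tool_rot: [0.619, 0.785, -0.0, -0.0]
force: [0.5, 0.9, -0.0]
gripper_width: 0.0797
finger_force: 0.0
```

```bash
python3 go.py .6024 .327 .11
```

```text
d [-0.116  0.113  0.126] rot [-0.001  0.001  0.571] tcp [0.4655 0.4134 0.2361] w 0.0797 t 0.725
```

step_hand:
  motion: [-0.03, 0.03, 0.03, 0, 0, 0.15, -0.06, 0.06, 0.06, 0, 0, 0.3, -0.09, 0.09, 0.09, 0, 0, 0.45, -0.116, 0.113, 0.126, 0, 0, 0.571, -0.116, 0.113, 0.126, 0, 0, 0.571]

```text
time: 1.35
tcp_pos: [0.6015, 0.326, 0.1048]
tool_rot: [0.814, 0.58, -0.004, -0.001]
force: [-0.8, 0.3, 0.2]
gripper_width: 0.0799
finger_force: 0.0
```

```bash
python3 go.py .6024 .327 .030
python3 - <<'E'
from h import *
c=manip.get_calibration('wrist');im,d=manip.get_image('wrist');cv2.imwrite('pics/w1.png',im[:,:,::-1])
W=cloud(c,d);m=(abs(W[...,2]-.028)<.005)&(im[...,0]>100)&(im[...,1]<80)&(d>0)
print(m.sum(),W[m].min(0),W[m].max(0))
E
```

```text
d [0.0018 0.001  0.0748] rot [-0.006  0.007  0.002] tcp [0.6015 0.326  0.1048] w 0.0799 t 1.35
1386 [0.52306538 0.26049678 0.02302557] [0.61866762 0.34310893 0.03088778]
```

View pics/w1.png

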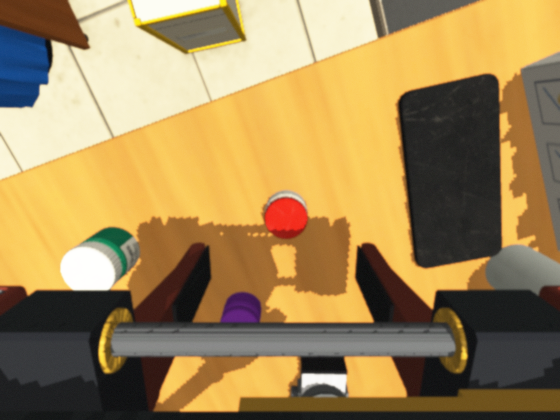

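The wrist view shows the red cap (286,215) centred between the fingers, which matches the top measurement. I'll descend, grip and lift.

step_hand:
  motion: [0.002, 0.001, 0.04, 0, 0, 0, 0.002, 0.001, 0.06, 0, 0, 0, 0.002, 0.001, 0.075, 0, 0, 0, 0.002, 0.001, 0.075, 0, 0, 0]

```text
time: 1.9
tcp_pos: [0.6027, 0.3307, 0.0349]
tool_rot: [0.813, 0.582, -0.001, -0.0]
force: [-1.2, 0.1, 0.3]
gripper_width: 0.0799
finger_force: 0.0
```

step_hand:
  motion: [0, 0, 0, 0, 0, 0, 0, 0, 0, 0, 0, 0, 0, 0, 0, 0, 0, 0, 0, 0, 0, 0, 0, 0, 0, 0, 0, 0, 0, 0]
  jaw: 0.02
  squeeze: 15

```text
time: 2.52
tcp_pos: [0.6035, 0.3305, 0.0357]
tool_rot: [0.813, 0.582, 0.0, 0.0]
force: [0.9, 0.9, -0.3]
gripper_width: 0.0338
finger_force: 0.2
```

```bash
python3 go.py .6024 .327 .029
```

```text
d [-0.0036  0.0001  0.0067] rot [ 0.    -0.     0.006] tcp [0.6035 0.3305 0.0357] w 0.0338 t 2.525
```

The arm hadn't settled, so the grip is about 6 mm high and 3.6 mm off. I'll reopen, correct and regrip.

step_hand:
  motion: [0, 0, 0, 0, 0, 0, 0, 0, 0, 0, 0, 0, -0.004, 0, 0.006, 0, 0, 0, -0.004, 0, 0.006, 0, 0, 0, -0.004, 0, 0.006, 0, 0, 0]
  jaw: 0.06

```text
time: 3.15
tcp_pos: [0.602, 0.3266, 0.0294]
tool_rot: [0.813, 0.582, -0.0, -0.0]
force: [0.2, -0.0, 0.7]
gripper_width: 0.0598
finger_force: 0.0
```

```bash
python3 go.py .6024 .327 .029
```

```text
d [0.0005 0.0002 0.0004] rot [-0.     0.     0.006] tcp [0.602  0.3266 0.0294] w 0.0598 t 3.15
```

step_hand:
  motion: [0, 0, 0, 0, 0, 0, 0, 0, 0, 0, 0, 0, 0, 0, 0, 0, 0, 0, 0, 0, 0, 0, 0, 0, 0, 0, 0, 0, 0, 0]
  jaw: 0.02
  squeeze: 15

```text
time: 3.78
tcp_pos: [0.6022, 0.3268, 0.0297]
tool_rot: [0.813, 0.582, 0.0, 0.0]
force: [-0.4, -0.3, -0.4]
gripper_width: 0.0312
finger_force: 15.0
```

```bash
python3 go.py .6024 .327 .029
```

```text
d [0.0003 0.0001 0.0007] rot [ 0.    -0.     0.006] tcp [0.6022 0.3268 0.0297] w 0.0312 t 3.775
```

step_hand:
  motion: [0, 0, -0.03, 0, 0, 0, 0, 0, -0.06, 0, 0, 0, 0, 0, -0.09, 0, 0, 0, 0, 0, -0.09, 0, 0, 0]

```text
time: 4.28
tcp_pos: [0.6035, 0.3274, 0.1231]
tool_rot: [0.813, 0.582, 0.003, 0.001]
force: [-0.2, 0.2, -0.2]
gripper_width: 0.0305
finger_force: 15.0
```

```bash
python3 go.py .5763 .1467 .10
```

```text
d [-0.1799  0.0325  0.0225] rot [ 0.004 -0.004  0.006] tcp [0.6035 0.3274 0.1231] w 0.0305 t 4.275
```

step_hand:
  motion: [-0.05, 0.01, 0, 0, 0, 0, -0.1, 0.02, 0.01, 0, 0, 0, -0.15, 0.03, 0.02, 0, 0, 0, -0.18, 0.0325, 0.0225, 0, 0, 0.006, -0.18, 0.0325, 0.0225, 0, 0, 0.006]

```text
time: 4.9
tcp_pos: [0.5737, 0.1438, 0.0948]
tool_rot: [0.816, 0.578, -0.002, -0.001]
force: [0.4, 0.1, -0.9]
gripper_width: 0.0311
finger_force: 15.0
```

step_hand:
  motion: [0, 0, 0, 0, 0, 0, 0, 0, 0, 0, 0, 0]

```text
time: 5.15
tcp_pos: [0.5748, 0.147, 0.0968]
tool_rot: [0.815, 0.58, -0.0, -0.0]
force: [0.4, 0.3, -0.1]
gripper_width: 0.0308
finger_force: 15.0
```

```bash
python3 go.py .5763 .1467 .057
```

```text
d [0.0002 0.0015 0.0398] rot [-0.    -0.     0.001] tcp [0.5748 0.147  0.0968] w 0.0308 t 5.15
```

step_hand:
  motion: [0, 0.0015, 0.01, 0, 0, 0, 0, 0.0015, 0.02, 0, 0, 0, 0, 0.0015, 0.03, 0, 0, 0, 0, 0.0015, 0.03, 0, 0, 0, 0, 0.0015, 0.03, 0, 0, 0]

```text
time: 5.78
tcp_pos: [0.5762, 0.1454, 0.0672]
tool_rot: [0.815, 0.579, 0.0, 0.0]
force: [-0.4, -0.2, -0.2]
gripper_width: 0.0309
finger_force: 15.0
```

```bash
python3 go.py .5763 .1467 .0537
```

```text
d [ 0.0013 -0.0004  0.0135] rot [ 0. -0. -0.] tcp [0.5762 0.1454 0.0672] w 0.0309 t 5.775
```

step_hand:
  motion: [0, 0, 0.004, 0, 0, 0, 0, 0, 0.008, 0, 0, 0, 0, 0, 0.011, 0, 0, 0, 0, 0, 0.011, 0, 0, 0, 0, 0, 0.011, 0, 0, 0]

```text
time: 6.4
tcp_pos: [0.5762, 0.1454, 0.0562]
tool_rot: [0.815, 0.579, 0.0, 0.0]
force: [-0.1, 0.2, 0.1]
gripper_width: 0.0307
finger_force: 15.0
```

```bash
python3 go.py .5763 .1467 .0537
```

```text
d [ 0.0013 -0.0004  0.0025] rot [ 0. -0. -0.] tcp [0.5762 0.1454 0.0562] w 0.0307 t 6.4
```

step_hand:
  motion: [0.001, 0, 0.001, 0, 0, 0, 0.001, 0, 0.002, 0, 0, 0, 0.001, 0, 0.003, 0, 0, 0, 0.001, 0, 0.003, 0, 0, 0]

```text
time: 6.9
tcp_pos: [0.5766, 0.1464, 0.0537]
tool_rot: [0.815, 0.579, 0.0, 0.0]
force: [-1.5, -0.2, 3.3]
gripper_width: 0.0308
finger_force: 15.0
```

```bash
python3 go.py .5763 .1467 .0537
```

```text
d [ 0.0002 -0.0004 -0.    ] rot [ 0. -0.  0.] tcp [0.5766 0.1464 0.0537] w 0.0308 t 6.9
```

Contact is 3.3 N at exactly the seated height. I'll release, lift and head for the paste jar.

step_hand:
  motion: [0, 0, 0, 0, 0, 0, 0, 0, 0, 0, 0, 0, 0, 0, 0, 0, 0, 0]
  jaw: 0.05

```text
time: 7.28
tcp_pos: [0.5764, 0.1463, 0.0528]
tool_rot: [0.815, 0.579, -0.0, -0.0]
force: [-0.8, -1.0, 0.5]
gripper_width: 0.0496
finger_force: 0.0
```

step_hand:
  motion: [0, 0, -0.02, 0, 0, 0, 0, 0, -0.05, 0, 0, 0, 0, 0, -0.08, 0, 0, 0, 0, 0, -0.08, 0, 0, 0]
  jaw: 0.08

```text
time: 7.78
tcp_pos: [0.5784, 0.1467, 0.1378]
tool_rot: [0.815, 0.579, 0.003, 0.002]
force: [-0.4, 0.4, 0.6]
gripper_width: 0.0797
finger_force: 0.0
```

```bash
python3 go.py .4564 .3403 .12
```

```text
d [ 0.1427 -0.1789  0.0172] rot [ 0.007 -0.004  0.   ] tcp [0.5784 0.1467 0.1378] w 0.0797 t 7.775
```

step_hand:
  motion: [0.035, -0.045, 0, 0, 0, 0, 0.07, -0.09, 0, 0, 0, 0, 0.105, -0.135, 0, 0, 0, 0, 0.142, -0.179, 0.015, 0, 0, 0, 0.142, -0.179, 0.015, 0, 0, 0]

```text
time: 8.4
tcp_pos: [0.451, 0.3416, 0.1155]
tool_rot: [0.814, 0.582, -0.002, -0.001]
force: [0.3, 0.2, -1.0]
gripper_width: 0.0799
finger_force: 0.0
```

step_hand:
  motion: [0, 0, 0, 0, 0, 0, 0, 0, 0, 0, 0, 0, 0, 0, 0, 0, 0, 0]

```text
time: 8.78
tcp_pos: [0.455, 0.3383, 0.1184]
tool_rot: [0.816, 0.579, 0.0, 0.0]
force: [0.1, -0.3, -0.6]
gripper_width: 0.0801
finger_force: 0.0
```

```bash
python3 go.py .4564 .3403 .032
```

```text
d [0.0023 0.0006 0.0864] rot [ 0.    -0.    -0.002] tcp [0.455  0.3383 0.1184] w 0.0801 t 8.775
```

step_hand:
  motion: [0.002, 0.001, 0.03, 0, 0, 0, 0.002, 0.001, 0.06, 0, 0, 0, 0.002, 0.001, 0.086, 0, 0, 0, 0.002, 0.001, 0.086, 0, 0, 0, 0.002, 0.001, 0.086, 0, 0, 0]

```text
time: 9.4
tcp_pos: [0.4566, 0.3409, 0.0335]
tool_rot: [0.815, 0.579, 0.001, 0.0]
force: [0.4, 0.1, 0.2]
gripper_width: 0.08
finger_force: 0.0
```

step_hand:
  motion: [0, 0, 0, 0, 0, 0, 0, 0, 0, 0, 0, 0]

```text
time: 9.65
tcp_pos: [0.4563, 0.3412, 0.0334]
tool_rot: [0.815, 0.579, 0.001, 0.0]
force: [-0.6, 0.8, 0.4]
gripper_width: 0.0801
finger_force: 0.0
```

```bash
python3 go.py .4564 .3403 .032
```

```text
d [-0.0008  0.0003  0.0014] rot [ 0.001 -0.002 -0.   ] tcp [0.4563 0.3412 0.0334] w 0.0801 t 9.65
```

step_hand:
  motion: [-0.001, 0, 0.001, 0, 0, 0, -0.001, 0, 0.001, 0, 0, 0, -0.001, 0, 0.001, 0, 0, 0, -0.001, 0, 0.001, 0, 0, 0, -0.001, 0, 0.001, 0, 0, 0]
  jaw: 0.02
  squeeze: 15

```text
time: 10.28
tcp_pos: [0.4555, 0.3399, 0.0311]
tool_rot: [0.815, 0.579, 0.0, 0.0]
force: [0.2, -1.1, -0.3]
gripper_width: 0.0388
finger_force: 15.0
```

```bash
python3 go.py .4564 .3403 .032
```

```text
d [ 0.0007  0.0007 -0.0009] rot [ 0.  0. -0.] tcp [0.4555 0.3399 0.0311] w 0.0388 t 10.275
```

step_hand:
  motion: [0, 0, -0.03, 0, 0, 0, 0, 0, -0.06, 0, 0, 0, 0, 0, -0.09, 0, 0, 0, 0, 0, -0.1, 0, 0, 0, 0, 0, -0.1, 0, 0, 0]

```text
time: 10.9
tcp_pos: [0.4556, 0.34, 0.1312]
tool_rot: [0.815, 0.579, 0.0, -0.0]
force: [0.5, -0.6, -0.9]
gripper_width: 0.0389
finger_force: 15.0
```

```bash
python3 go.py .5562 .0906 .12
```

```text
d [-0.2025  0.177   0.0111] rot [ 0.    -0.001  0.   ] tcp [0.4556 0.34   0.1312] w 0.0389 t 10.9
```

step_hand:
  motion: [-0.04, 0.035, 0, 0, 0, 0, -0.08, 0.07, 0, 0, 0, 0, -0.12, 0.105, 0, 0, 0, 0, -0.16, 0.14, 0, 0, 0, 0, -0.202, 0.177, 0.01, 0, 0, 0]

```text
time: 11.52
tcp_pos: [0.5563, 0.0893, 0.1198]
tool_rot: [0.815, 0.579, -0.0, -0.0]
force: [0.8, -1.2, -1.4]
gripper_width: 0.0391
finger_force: 15.0
```

step_hand:
  motion: [0, 0, 0, 0, 0, 0, 0, 0, 0, 0, 0, 0, 0, 0, 0, 0, 0, 0, 0, 0, 0, 0, 0, 0]

```text
time: 12.02
tcp_pos: [0.5559, 0.0921, 0.1212]
tool_rot: [0.815, 0.58, 0.0, -0.0]
force: [0.0, 0.3, -1.3]
gripper_width: 0.039
finger_force: 15.0
```

```bash
python3 go.py .5562 .0906 .07
```

```text
d [-0.0014  0.0008  0.0512] rot [ 0.    -0.     0.002] tcp [0.5559 0.0921 0.1212] w 0.039 t 12.025
```

step_hand:
  motion: [-0.001, 0.001, 0.015, 0, 0, 0, -0.001, 0.001, 0.03, 0, 0, 0, -0.001, 0.001, 0.045, 0, 0, 0, -0.001, 0.001, 0.051, 0, 0, 0, -0.001, 0.001, 0.051, 0, 0, 0]

```text
time: 12.65
tcp_pos: [0.5564, 0.0896, 0.0693]
tool_rot: [0.815, 0.579, -0.001, -0.0]
force: [0.5, 0.6, -0.0]
gripper_width: 0.0387
finger_force: 15.0
```

step_hand:
  motion: [0, 0, 0, 0, 0, 0, 0, 0, 0, 0, 0, 0]

```text
time: 12.9
tcp_pos: [0.5572, 0.0897, 0.0709]
tool_rot: [0.815, 0.579, 0.001, 0.0]
force: [0.9, 0.4, -1.3]
gripper_width: 0.0386
finger_force: 15.0
```

```bash
python3 go.py .5562 .0906 .0551
```

```text
d [ 0.0005 -0.0013  0.0158] rot [ 0.001 -0.001 -0.   ] tcp [0.5572 0.0897 0.0709] w 0.0386 t 12.9
```

step_hand:
  motion: [0.0005, -0.001, 0.005, 0, 0, 0, 0.0005, -0.001, 0.01, 0, 0, 0, 0.0005, -0.001, 0.013, 0, 0, 0, 0.0005, -0.001, 0.015, 0, 0, 0, 0.0005, -0.001, 0.016, 0, 0, 0]

```text
time: 13.52
tcp_pos: [0.5562, 0.0901, 0.0551]
tool_rot: [0.815, 0.579, 0.0, 0.0]
force: [-2.2, -1.5, 8.0]
gripper_width: 0.0388
finger_force: 15.0
```

step_hand:
  motion: [0, 0, 0, 0, 0, 0, 0, 0, 0.0005, 0, 0, 0, 0, 0, 0.0005, 0, 0, 0]

```text
time: 13.9
tcp_pos: [0.5562, 0.0901, 0.0551]
tool_rot: [0.815, 0.579, 0.0, 0.0]
force: [-3.5, -2.2, 8.2]
gripper_width: 0.0388
finger_force: 15.0
```

```bash
python3 go.py .5562 .0906 .0551
```

```text
d [ 0.0004 -0.0002 -0.    ] rot [ 0.001  0.    -0.   ] tcp [0.5562 0.0901 0.0551] w 0.0388 t 13.9
```

Seated at the expected height. I'll release and go for the flux jar.

step_hand:
  motion: [0, 0, -0.0005, 0, 0, 0, 0, 0, -0.0005, 0, 0, 0, 0, 0, -0.0005, 0, 0, 0, 0, 0, -0.0005, 0, 0, 0]
  jaw: 0.055

```text
time: 14.4
tcp_pos: [0.5559, 0.0905, 0.0539]
tool_rot: [0.815, 0.579, -0.0, -0.0]
force: [0.6, -0.6, -0.3]
gripper_width: 0.0549
finger_force: 0.0
```

step_hand:
  motion: [0, 0, -0.02, 0, 0, 0, 0, 0, -0.05, 0, 0, 0, 0, 0, -0.08, 0, 0, 0, 0, 0, -0.08, 0, 0, 0, 0, 0, -0.08, 0, 0, 0]
  jaw: 0.08

```text
time: 15.02
tcp_pos: [0.5559, 0.0904, 0.134]
tool_rot: [0.815, 0.579, -0.0, -0.0]
force: [0.3, 0.4, 0.5]
gripper_width: 0.0802
finger_force: 0.0
```

```bash
python3 go.py .4093 -.1812 .12
```

```text
d [-0.3047 -0.0492  0.014 ] rot [-0.  0.  0.] tcp [0.5559 0.0904 0.134 ] w 0.0802 t 15.025
```

step_hand:
  motion: [-0.03, -0.049, 0, 0, 0, 0, -0.09, -0.049, 0, 0, 0, 0, -0.15, -0.049, 0, 0, 0, 0, -0.21, -0.049, 0, 0, 0, 0, -0.26, -0.049, 0, 0, 0, 0]

```text
time: 15.65
tcp_pos: [0.4226, -0.1405, 0.1327]
tool_rot: [0.815, 0.579, -0.001, -0.001]
force: [0.1, -0.9, 0.3]
gripper_width: 0.0797
finger_force: 0.0
```

step_hand:
  motion: [-0.03, 0, 0.01, 0, 0, 0, -0.045, 0, 0.014, 0, 0, 0, -0.045, 0, 0.014, 0, 0, 0, -0.045, 0, 0.014, 0, 0, 0, -0.045, 0, 0.014, 0, 0, 0]

```text
time: 16.27
tcp_pos: [0.41, -0.1806, 0.1204]
tool_rot: [0.815, 0.58, 0.0, 0.0]
force: [-0.3, 0.3, -0.3]
gripper_width: 0.0798
finger_force: 0.0
```

```bash
python3 go.py .4093 -.1812 .031
```

```text
d [-0.0008 -0.0005  0.0894] rot [ 0.    -0.     0.002] tcp [ 0.41   -0.1806  0.1204] w 0.0798 t 16.275
```

step_hand:
  motion: [-0.001, -0.0005, 0.03, 0, 0, 0, -0.001, -0.0005, 0.06, 0, 0, 0, -0.001, -0.0005, 0.085, 0, 0, 0, -0.001, -0.0005, 0.089, 0, 0, 0, -0.001, -0.0005, 0.089, 0, 0, 0]

```text
time: 16.9
tcp_pos: [0.4091, -0.182, 0.0319]
tool_rot: [0.815, 0.58, 0.0, 0.0]
force: [-0.1, -0.0, -0.2]
gripper_width: 0.0797
finger_force: 0.0
```

step_hand:
  motion: [0, 0, 0, 0, 0, 0, 0, 0, 0, 0, 0, 0]

```text
time: 17.15
tcp_pos: [0.4093, -0.1825, 0.0323]
tool_rot: [0.815, 0.579, 0.0, 0.001]
force: [-0.2, 0.4, 0.2]
gripper_width: 0.0804
finger_force: 0.0
```

```bash
python3 go.py .4093 -.1812 .031
```

```text
d [ 0.0013 -0.0004  0.0013] rot [0.002 0.    0.   ] tcp [ 0.4093 -0.1825  0.0323] w 0.0804 t 17.15
```

step_hand:
  motion: [0.001, 0, 0.001, 0, 0, 0, 0.001, 0, 0.001, 0, 0, 0, 0.001, 0, 0.001, 0, 0, 0, 0.001, 0, 0.001, 0, 0, 0, 0.001, 0, 0.001, 0, 0, 0]
  jaw: 0.02
  squeeze: 15

```text
time: 17.77
tcp_pos: [0.4091, -0.1814, 0.0302]
tool_rot: [0.815, 0.579, 0.0, 0.0]
force: [1.1, -0.3, 1.2]
gripper_width: 0.0464
finger_force: 15.0
```

```bash
python3 go.py .4093 -.1812 .031
```

```text
d [ 0.0002  0.0002 -0.0008] rot [0. 0. 0.] tcp [ 0.4091 -0.1814  0.0302] w 0.0464 t 17.775
```

step_hand:
  motion: [0, 0, -0.03, 0, 0, 0, 0, 0, -0.06, 0, 0, 0, 0, 0, -0.09, 0, 0, 0, 0, 0, -0.1, 0, 0, 0, 0, 0, -0.1, 0, 0, 0]

```text
time: 18.4
tcp_pos: [0.4091, -0.1814, 0.13]
tool_rot: [0.815, 0.579, 0.0, 0.0]
force: [-0.6, 0.3, -1.3]
gripper_width: 0.0465
finger_force: 15.0
```

```bash
python3 go.py .5337 .0276 .12
```

```text
d [0.2383 0.049  0.01  ] rot [ 0.  0. -0.] tcp [ 0.4091 -0.1814  0.13  ] w 0.0465 t 18.4
```

step_hand:
  motion: [0.05, 0, 0, 0, 0, 0, 0.1, 0, 0, 0, 0, 0, 0.15, 0.01, 0, 0, 0, 0, 0.2, 0.03, 0, 0, 0, 0, 0.238, 0.049, 0.01, 0, 0, 0]

```text
time: 19.02
tcp_pos: [0.5341, 0.0293, 0.1188]
tool_rot: [0.815, 0.58, -0.0, -0.0]
force: [0.9, -0.3, -0.8]
gripper_width: 0.0467
finger_force: 15.0
```

step_hand:
  motion: [0, 0, 0, 0, 0, 0, 0, 0, 0, 0, 0, 0, 0, 0, 0, 0, 0, 0, 0, 0, 0, 0, 0, 0]

```text
time: 19.52
tcp_pos: [0.5332, 0.0265, 0.1206]
tool_rot: [0.815, 0.579, 0.0, 0.0]
force: [-0.1, -0.2, -0.5]
gripper_width: 0.0464
finger_force: 15.0
```

```bash
python3 go.py .5337 .0276 .07
```

```text
d [0.0012 0.     0.0506] rot [ 0.001 -0.    -0.001] tcp [0.5332 0.0265 0.1206] w 0.0464 t 19.525
```

step_hand:
  motion: [0.001, 0, 0.015, 0, 0, 0, 0.001, 0, 0.03, 0, 0, 0, 0.001, 0, 0.045, 0, 0, 0, 0.001, 0, 0.051, 0, 0, 0, 0.001, 0, 0.051, 0, 0, 0]

```text
time: 20.15
tcp_pos: [0.5334, 0.0283, 0.0683]
tool_rot: [0.815, 0.579, -0.001, -0.0]
force: [0.1, 0.2, -0.5]
gripper_width: 0.0467
finger_force: 15.0
```

step_hand:
  motion: [0, 0, 0, 0, 0, 0, 0, 0, 0, 0, 0, 0, 0, 0, 0, 0, 0, 0]

```text
time: 20.52
tcp_pos: [0.5341, 0.0283, 0.0696]
tool_rot: [0.815, 0.579, 0.0, 0.0]
force: [0.3, -0.3, -0.7]
gripper_width: 0.0467
finger_force: 15.0
```

```bash
python3 go.py .5337 .0276 .0542
```

```text
d [-0.0008 -0.0002  0.0154] rot [ 0.001 -0.    -0.   ] tcp [0.5341 0.0283 0.0696] w 0.0467 t 20.525
```

step_hand:
  motion: [-0.0005, 0, 0.005, 0, 0, 0, -0.0005, 0, 0.01, 0, 0, 0, -0.0005, 0, 0.013, 0, 0, 0, -0.0005, 0, 0.015, 0, 0, 0, -0.0005, 0, 0.0155, 0, 0, 0]

```text
time: 21.15
tcp_pos: [0.5337, 0.0277, 0.0541]
tool_rot: [0.815, 0.579, -0.0, 0.0]
force: [-2.3, -0.9, 3.9]
gripper_width: 0.0461
finger_force: 15.0
```

step_hand:
  motion: [0, 0, 0, 0, 0, 0, 0, 0, 0.0005, 0, 0, 0, 0, 0, 0.0005, 0, 0, 0]

```text
time: 21.52
tcp_pos: [0.5337, 0.0277, 0.0541]
tool_rot: [0.815, 0.579, 0.0, 0.0]
force: [-3.7, -1.3, 6.5]
gripper_width: 0.0463
finger_force: 15.0
```

```bash
python3 go.py .5337 .0276 .0542
```

```text
d [-0.0001  0.     -0.0001] rot [ 0.  0. -0.] tcp [0.5337 0.0277 0.0541] w 0.0463 t 21.525
```

Seated. Next is the reel: release, lift, pull back from the cabinet and travel.

step_hand:
  motion: [0, 0, -0.0005, 0, 0, 0, 0, 0, -0.0005, 0, 0, 0, 0, 0, -0.0005, 0, 0, 0, 0, 0, -0.0005, 0, 0, 0]
  jaw: 0.062

```text
time: 22.02
tcp_pos: [0.5337, 0.0278, 0.0534]
tool_rot: [0.815, 0.579, -0.0, -0.0]
force: [0.6, 0.7, -0.2]
gripper_width: 0.0616
finger_force: 0.0
```

step_hand:
  motion: [0, 0, -0.02, 0, 0, 0, 0, 0, -0.05, 0, 0, 0, 0, 0, -0.08, 0, 0, 0, 0, 0, -0.08, 0, 0, 0, 0, 0, -0.08, 0, 0, 0]
  jaw: 0.082

```text
time: 22.65
tcp_pos: [0.5336, 0.0278, 0.1335]
tool_rot: [0.815, 0.579, -0.0, -0.0]
force: [-0.2, -0.7, -0.2]
gripper_width: 0.0819
finger_force: 0.0
```

```bash
python3 go.py .4236 -.3761 .12
```

```text
d [-0.4176  0.0289  0.0135] rot [-0.  0. -0.] tcp [0.5336 0.0278 0.1335] w 0.0819 t 22.65
```

step_hand:
  motion: [0, -0.05, 0, 0, 0, 0, -0.05, -0.07, 0, 0, 0, 0, -0.1, -0.07, 0, 0, 0, 0, -0.16, -0.07, 0, 0, 0, 0, -0.22, -0.07, 0, 0, 0, 0]

```text
time: 23.28
tcp_pos: [0.3938, -0.158, 0.1322]
tool_rot: [0.815, 0.58, -0.0, -0.001]
force: [0.8, -0.7, -0.7]
gripper_width: 0.0816
finger_force: 0.0
```

step_hand:
  motion: [-0.05, 0.02, 0, 0, 0, 0, -0.1, 0.04, 0, 0, 0, 0, -0.15, 0.07, 0, 0, 0, 0, -0.19, 0.095, 0.01, 0, 0, 0, -0.197, 0.099, 0.0135, 0, 0, 0]

```text
time: 23.9
tcp_pos: [0.4228, -0.3769, 0.1167]
tool_rot: [0.816, 0.578, -0.001, -0.003]
force: [-0.5, 1.2, 0.2]
gripper_width: 0.0822
finger_force: 0.0
```

step_hand:
  motion: [0, 0, 0, 0, 0, 0, 0, 0, 0, 0, 0, 0, 0, 0, 0, 0, 0, 0]

```text
time: 24.28
tcp_pos: [0.4243, -0.3745, 0.121]
tool_rot: [0.815, 0.58, 0.0, 0.001]
force: [-0.1, 0.2, -1.1]
gripper_width: 0.0817
finger_force: 0.0
```

```bash
python3 go.py .4236 -.3761 .031
python3 - <<'E'
from h import *
im,d=manip.get_image('top');c=manip.get_calibration('top')
cv2.imwrite('pics/t2.png',im[:,:,::-1])
im,d=manip.get_image('wrist');cv2.imwrite('pics/w2.png',im[:,:,::-1])
E
```

```text
d [-0.0017 -0.0002  0.09  ] rot [0.001 0.    0.001] tcp [ 0.4243 -0.3745  0.121 ] w 0.0817 t 24.275
```

View pics/w2.png

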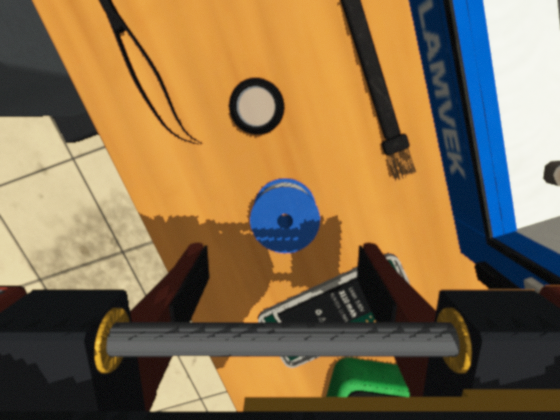

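View pics/t2.png

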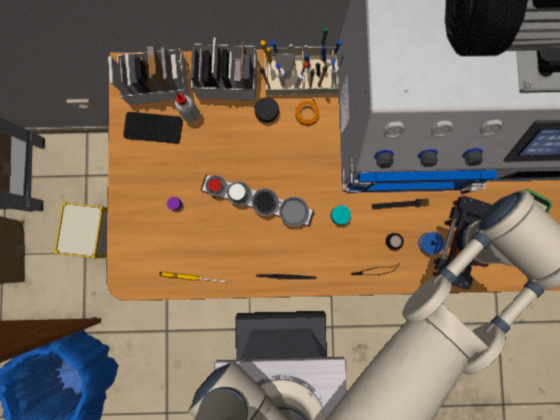

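The wrist view shows the reel (285,215) centred between the fingers with the loupe (257,106) clear. The top view shows three jars in their cups.

step_hand:
  motion: [-0.0015, 0, 0.03, 0, 0, 0, -0.0015, 0, 0.06, 0, 0, 0, -0.0015, 0, 0.085, 0, 0, 0, -0.0015, 0, 0.09, 0, 0, 0, -0.0015, 0, 0.09, 0, 0, 0]

```text
time: 25.0
tcp_pos: [0.4237, -0.3769, 0.0308]
tool_rot: [0.815, 0.579, 0.0, 0.0]
force: [0.7, -0.2, 0.7]
gripper_width: 0.0818
finger_force: 0.0
```

step_hand:
  motion: [0, 0, 0, 0, 0, 0, 0, 0, 0, 0, 0, 0, 0, 0, 0, 0, 0, 0]

```text
time: 25.38
tcp_pos: [0.4237, -0.3772, 0.0308]
tool_rot: [0.815, 0.579, 0.0, 0.001]
force: [0.1, 0.1, -0.0]
gripper_width: 0.0822
finger_force: 0.0
```

```bash
python3 go.py .4236 -.3761 .030
```

```text
d [ 0.001  -0.0005  0.0008] rot [ 0.001  0.    -0.   ] tcp [ 0.4237 -0.3772  0.0308] w 0.0822 t 25.375
```

step_hand:
  motion: [0.001, 0, 0.0005, 0, 0, 0, 0.001, 0, 0.0005, 0, 0, 0, 0.001, 0, 0.0005, 0, 0, 0, 0.001, 0, 0.0005, 0, 0, 0, 0.001, 0, 0.0005, 0, 0, 0]
  jaw: 0.02
  squeeze: 20

```text
time: 26.0
tcp_pos: [0.4239, -0.376, 0.0296]
tool_rot: [0.815, 0.579, 0.0, 0.0]
force: [0.5, 0.4, -1.2]
gripper_width: 0.0532
finger_force: 20.0
```

```bash
python3 go.py .4236 -.3761 .030
```

```text
d [-0.0002 -0.0003 -0.0004] rot [ 0. -0.  0.] tcp [ 0.4239 -0.376   0.0296] w 0.0532 t 26.0
```

step_hand:
  motion: [0, 0, -0.03, 0, 0, 0, 0, 0, -0.06, 0, 0, 0, 0, 0, -0.09, 0, 0, 0, 0, 0, -0.1, 0, 0, 0, 0, 0, -0.1, 0, 0, 0]

```text
time: 26.62
tcp_pos: [0.4238, -0.3761, 0.1294]
tool_rot: [0.815, 0.579, -0.0, 0.0]
force: [-0.3, -0.1, -2.4]
gripper_width: 0.0532
finger_force: 20.0
```

```bash
python3 go.py .5088 -.0421 .12
```

```text
d [ 0.3433 -0.0295  0.0094] rot [ 0.  0. -0.] tcp [ 0.4238 -0.3761  0.1294] w 0.0532 t 26.625
```

step_hand:
  motion: [0.02, -0.05, 0, 0, 0, 0, 0.07, -0.09, 0, 0, 0, 0, 0.13, -0.09, 0, 0, 0, 0, 0.19, -0.09, 0, 0, 0, 0, 0.25, -0.09, 0, 0, 0, 0]

```text
time: 27.25
tcp_pos: [0.4204, -0.1084, 0.1277]
tool_rot: [0.815, 0.579, -0.001, -0.001]
force: [1.2, 0.2, -1.6]
gripper_width: 0.0532
finger_force: 20.0
```

step_hand:
  motion: [0.05, 0, 0, 0, 0, 0, 0.085, 0.015, 0, 0, 0, 0, 0.093, 0.04, 0, 0, 0, 0, 0.093, 0.06, 0.005, 0, 0, 0, 0.093, 0.06, 0.009, 0, 0, 0]

```text
time: 27.88
tcp_pos: [0.5078, -0.0422, 0.118]
tool_rot: [0.815, 0.579, -0.001, -0.001]
force: [-0.8, -0.4, -2.9]
gripper_width: 0.0532
finger_force: 20.0
```

step_hand:
  motion: [0, 0, 0, 0, 0, 0, 0, 0, 0, 0, 0, 0, 0, 0, 0, 0, 0, 0, 0, 0, 0, 0, 0, 0]

```text
time: 28.38
tcp_pos: [0.5082, -0.0423, 0.121]
tool_rot: [0.815, 0.579, 0.0, 0.0]
force: [-0.1, -0.0, -2.3]
gripper_width: 0.0531
finger_force: 20.0
```

```bash
python3 go.py .5088 -.0421 .07
python3 - <<'E'
from h import *
im,d=manip.get_image('side');cv2.imwrite('pics/s3.png',im[:,:,::-1])
E
```

```text
d [0.0004 0.0005 0.051 ] rot [ 0.001 -0.    -0.   ] tcp [ 0.5082 -0.0423  0.121 ] w 0.0531 t 28.375
```

View pics/s3.png

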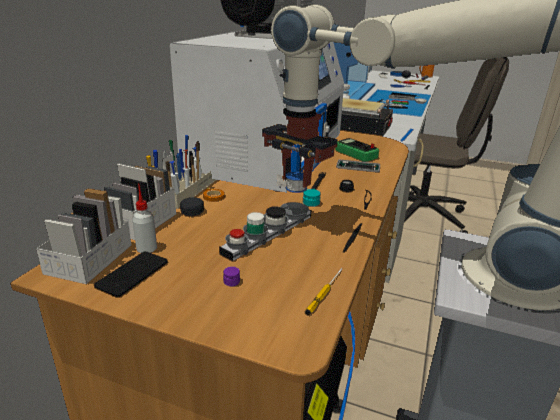

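The side view shows the reel held upright above the wide cup (295,183), with the three jars seated at (237,240), (257,224) and (275,217). I'll lower it in.

step_hand:
  motion: [0.0005, 0.0005, 0.015, 0, 0, 0, 0.0005, 0.0005, 0.03, 0, 0, 0, 0.0005, 0.0005, 0.045, 0, 0, 0, 0.0005, 0.0005, 0.051, 0, 0, 0, 0.0005, 0.0005, 0.051, 0, 0, 0]

```text
time: 29.05
tcp_pos: [0.5085, -0.0419, 0.0688]
tool_rot: [0.815, 0.579, -0.001, -0.0]
force: [0.1, -0.9, -2.4]
gripper_width: 0.0535
finger_force: 20.0
```

step_hand:
  motion: [0, 0, 0, 0, 0, 0, 0, 0, 0, 0, 0, 0, 0, 0, 0, 0, 0, 0]

```text
time: 29.42
tcp_pos: [0.5091, -0.0419, 0.0701]
tool_rot: [0.815, 0.579, 0.0, 0.0]
force: [-0.8, 0.9, -1.2]
gripper_width: 0.0531
finger_force: 20.0
```

```bash
python3 go.py .5088 -.0421 .0536
```

```text
d [-0.0003 -0.0003  0.0165] rot [ 0.001 -0.    -0.   ] tcp [ 0.5091 -0.0419  0.0701] w 0.0531 t 29.425
```

step_hand:
  motion: [0, 0, 0.005, 0, 0, 0, 0, 0, 0.01, 0, 0, 0, 0, 0, 0.013, 0, 0, 0, 0, 0, 0.015, 0, 0, 0, 0, 0, 0.016, 0, 0, 0]

```text
time: 30.05
tcp_pos: [0.5088, -0.0419, 0.0536]
tool_rot: [0.815, 0.579, -0.0, -0.0]
force: [-1.4, 0.4, 1.9]
gripper_width: 0.0532
finger_force: 20.0
```

step_hand:
  motion: [0, 0, 0.0005, 0, 0, 0, 0, 0, 0.001, 0, 0, 0, 0, 0, 0.001, 0, 0, 0]

```text
time: 30.42
tcp_pos: [0.5089, -0.0419, 0.0535]
tool_rot: [0.815, 0.579, 0.0, 0.0]
force: [-3.7, 0.7, 5.1]
gripper_width: 0.0527
finger_force: 20.0
```

```bash
python3 go.py .5088 -.0421 .0536
```

```text
d [-0.0002  0.     -0.0001] rot [ 0. -0.  0.] tcp [ 0.5089 -0.0419  0.0535] w 0.0527 t 30.425
```

Seated. I'll release, retract and check.

step_hand:
  motion: [0, 0, -0.0005, 0, 0, 0, 0, 0, -0.0005, 0, 0, 0, 0, 0, -0.0005, 0, 0, 0, 0, 0, -0.0005, 0, 0, 0]
  jaw: 0.07

```text
time: 30.92
tcp_pos: [0.5089, -0.0419, 0.053]
tool_rot: [0.815, 0.579, -0.0, -0.0]
force: [-0.3, 0.3, -0.5]
gripper_width: 0.0696
finger_force: 0.0
```

step_hand:
  motion: [0, 0, -0.02, 0, 0, 0, 0, 0, -0.05, 0, 0, 0, 0, 0, -0.1, 0, 0, 0, 0, 0, -0.13, 0, 0, 0, 0, 0, -0.13, 0, 0, 0]
  jaw: 0.08

```text
time: 31.55
tcp_pos: [0.5104, -0.0421, 0.1878]
tool_rot: [0.815, 0.579, 0.003, 0.003]
force: [-0.8, -0.1, -0.8]
gripper_width: 0.0801
finger_force: 0.0
```

step_hand:
  motion: [0, -0.05, 0, 0, 0, 0, 0, -0.1, 0, 0, 0, 0, 0, -0.12, 0, 0, 0, 0, 0.06, -0.12, 0, 0, 0, 0, 0.12, -0.12, 0, 0, 0, 0]

```text
time: 32.17
tcp_pos: [0.4349, 0.1117, 0.1827]
tool_rot: [0.816, 0.578, 0.0, 0.0]
force: [1.1, 0.2, 0.7]
gripper_width: 0.0798
finger_force: 0.0
```

step_hand:
  motion: [0.06, 0, 0, 0, 0, 0, 0.12, 0, 0, 0, 0, 0, 0.18, 0, 0, 0, 0, 0, 0.24, 0, 0, 0, 0, 0, 0.3, 0, 0, 0, 0, 0]

```text
time: 32.8
tcp_pos: [0.5336, 0.3959, 0.1817]
tool_rot: [0.815, 0.579, -0.001, 0.0]
force: [0.2, 0.1, 0.8]
gripper_width: 0.0798
finger_force: 0.0
```

step_hand:
  motion: [0, 0, 0, 0, 0, 0, 0, 0, 0, 0, 0, 0, 0, 0, 0, 0, 0, 0, 0, 0, 0, 0, 0, 0]

```text
time: 33.3
tcp_pos: [0.5337, 0.3931, 0.1846]
tool_rot: [0.815, 0.579, 0.001, 0.0]
force: [-0.1, -1.2, -0.6]
gripper_width: 0.08
finger_force: 0.0
```

```bash
python3 - <<'E'
from h import *
im,d=manip.get_image('top');c=manip.get_calibration('top')
cv2.imwrite('pics/t4.png',cv2.resize(im[150:280,130:460],None,fx=2.4,fy=2.4,interpolation=2)[:,:,::-1])
for n,s,h,g in [('grease',(215,185),.052,(.5763,.1467)),('paste',(237,192),.069,(.5562,.0906)),('flux',(264,202),.058,(.5337,.0276)),('reel',(294,212),.058,(.5088,-.0421)),('loupe',(395,241),.026,(.4312,-.2884))]:
    try: print(n,*disc(c,d,s,h,18),g)
    except Exception as e: print(n,e)
E
```

```text
grease [0.5756 0.1474] [0.5756 0.1474] [0.0292 0.0301] 0.0509 (0.5763, 0.1467)
paste [0.5554 0.0919] [0.5553 0.0919] [0.0366 0.0376] 0.0679 (0.5562, 0.0906)
flux [0.5319 0.0277] [0.5318 0.0277] [0.0441 0.0456] 0.0571 (0.5337, 0.0276)
reel [ 0.5073 -0.0419] [ 0.5074 -0.0419] [0.0513 0.0523] 0.0575 (0.5088, -0.0421)
loupe [ 0.4309 -0.2885] [ 0.4307 -0.2876] [0.0336 0.0346] 0.0222 (0.4312, -0.2884)
```

View pics/t4.png

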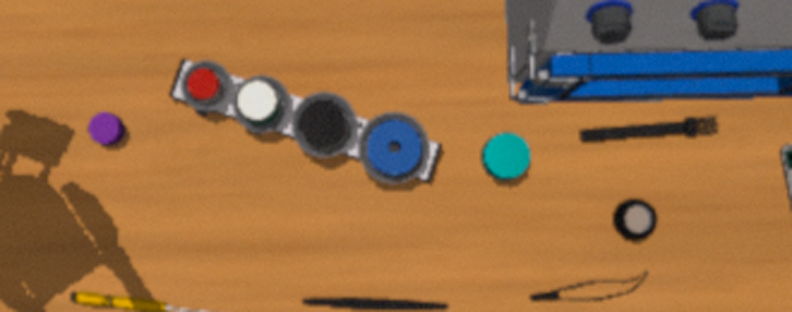

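All four tops are at their seated heights (.051, .068, .057, .057 m) and centred in their cups (crop 203,84; 257,101; 325,125; 394,147). The loupe hasn't moved.

```bash
python3 -c "
from cell import manip
print(manip.finish_job())"
```

```text
the job is handed in; nothing more can be done
None
```

All four consumables are upright and fully down in their cups in size order, the loupe is where it was, and the job was handed in at about 33 s of the 104 s allowed.

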